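# Raise the sump cover with its press lever

### The job

Open the heavy steel cover of the drain sump by its lever: first push the locking slide by its upright peg all the way out from under the lever, then press the square pad at the lever's long end smoothly down until it rests on its rubber stop, without letting the cover drop back on the way. Finish while still holding the pad down with the cover raised; do not grip or lift anything, do not touch the cover, and leave the lever seated on its stand and the loose things around it alone.

Things in the scene. Friction and masses are not known exactly. Their poses are not given: they have to be found in the camera images.
- stand: Fixed steel unit. Origin on the work surface under the lever's pivot, z up. Along its y: the lever's pad at -192 mm, the sump box (170 x 150, 88 mm high) centred at +170 mm. Pivot cheeks at x = +-22 mm, 111 mm high, open slots for the lever's pin. Rubber stop at y = -200 mm, top 31.5 mm high. Slide guide: block at x = 30 to 76, y = -105 to -65 mm, 114 mm high
- pivot_seat (a point): Fixed point on the stand, 95 mm above the work surface: where the centre of the lever's pin belongs
- lever: Loose steel lever, bar 25 x 12 mm along the stand's y, its cross pin resting in the stand's slots; 200 mm from pin to pad (long end), 75 mm to the roller under the cover's lip (short end). Origin at the pin, axes like the stand's at rest, when the bar slopes up to the pad by 0.29 rad. Pressed down it slopes down by about as much. Let go, the cover pushes it back up; holding takes about 3 to 8 N
- lever_pad (a point): Centre of the top face of the square pad (60 x 60 x 10 mm) at the lever's long end, where it is pressed; about 157 mm above the work surface at rest and about 43 mm with the pad on its stop. It moves down in a nearly vertical arc of 200 mm radius about the pin
- slide_peg (a point): On the axis of the locking slide's upright round peg (14 mm across, from 110 to 153 mm high), 134 mm up. Starts 88 to 98 mm from the lever's middle line on the stand's +x side and moves along the stand's +x. Between lever and peg, above the guide, at least 65 mm are free for fingertips. The slide's bar (18 x 12 mm) runs under the lever and blocks it while in
- lock_slide (a joint): How far the locking slide is out along the stand's +x, in m: starts at 0 to 0.010 (locked, under the lever), 0.060 fully out. About 2 N of friction; it stays where it is left
- cover_hinge (a joint): Opening angle of the cover in rad: 0 shut, about 0.235 with the pad on its stop. The hinge lies along the sump's far edge (stand y = 245 mm)
- cover: Heavy hinged steel cover, 180 x 187 x 10 mm with two ribs and a low strap handle, about 1.8 to 3 kg; origin at its hinge. It must be raised only by the lever
- cover_lip (a point): Middle of the lower edge of the cover's free lip, above the roller; 88 mm high when shut
- bottle: Loose white plastic bottle with a red cap, 60 mm across, 160 mm high, origin at its foot; bystander
- flux_jar: Loose grey jar, 64 mm across, 60 mm high, origin at its foot; bystander
- tee: Loose copper pipe tee lying with its branch up, 70 x 28 mm, 54 mm high, origin at its foot; bystander

How it is judged:
By the outcome, as a careful person would: the job done as asked, in the order asked, and still so for the second after the job is handed in, while the arm keeps its last pose, push and grip.
It also fails if it takes over 42 s, if anything falls off the work surface, if the arm or the gripper's body presses on something with over 40 N, if the wrist force passes 120 N, or if a joint passes its speed limit or range.

### The arm

A 7-joint arm with a two-finger parallel gripper is mounted at the origin on the work surface. World frame = base frame: x ahead of the robot, y to its left, z up, the work surface at z = 0. Lengths are in mm, angles in rad, forces in N, time in s.
With the tool pointing down it reaches from about 400 to 875 mm from the base axis. Payload 4.4 kg.
Tool frame: the origin (TCP) lies at the very end of the fingers, on their centre line; the grasp point (between the pads) lies 19 mm behind it; z points along the fingers, y is the line along which they close (so a half turn about z gives the same grasp; the last joint's range is limited). The gripper opens to 85 mm and grips with 20 to 120 N. Pads are 22 mm wide; open, the fingers measure 114 mm over their backs; the gripper's body (76 mm by 85 mm) begins 54 mm behind the grasp point. The pads swing forward as they close: fully open they stand 13 mm farther back than shut.
Start: joints at [1.103, 0.628, 0.038, 1.517, -0.027, 0.996, -0.02], TCP at [254.227, -598.236, 231.313] pointing down, gripper open.
Joint ranges: [-3.06, 3.06], [-0.37, 2.12], [-1.25, 1.32], [0.18, 2.47], [-1.1, 4.24], [0.23, 1.98], [-2.94, 2.94]. Speed limits (rad/s): [2.57, 2.57, 3.14, 3.14, 3.14, 3.14, 3.14].

### API

Orientations are given as [roll, pitch, yaw] about the fixed x, y, z axes, in that order (R = Rz(yaw) Ry(pitch) Rx(roll)).
In Python, from cell import monitor, viewer, workorder gives the robot as it stands.
- The arm moves only by the tool arm_command, never from a script. Its argument "series" is one flat list of numbers, 5 for each row, row after row: the opening in per cent of the stroke, from 0 (shut) to 100 (fully open), then the shift along the tool's x, y, z in cm, then the turn about the tool's z in degrees. In form: [claw, x, y, z, roll, claw, x, y, z, roll, ...]. A call has exactly 5 rows; each row is the pose to reach, as a shift and turn from the pose commanded when the call began, along the tool's axes at that moment; what a row does not reach only later rows make up. A row lasts 1/12 s, in which the tool goes at most 41.7 mm and 7.16 degrees, less where a joint would pass 70% of its speed; a pose out of reach is approached as far as the arm can. A call with a gripper value outside its range is refused whole. The fingers move at their own pace and stop on an object; the grip force is fixed at half the most. Time passes only in rows, so rows that repeat a pose let the fingers close, or fill a call up. It gives the time, the measured TCP pose, the force, the opening and the grip force at its end, in the units of the state.
- monitor.read_state(): the state, without advancing time (a new reading comes with each control period).
- viewer.get_image(name): name is "side" or "top" or "wrist"; returns (picture, depth): 480x640x3 uint8, red, green, blue; 480x640 float32, mm along the optical axis (not along the pixel's ray), 0 where there is no reading.
- viewer.camera_model(name): a dict with "mtx" (3x3 intrinsics, pixels), "R" (3x3) and "t" (3): a world point X has camera coordinates R X + t. Camera axes: x right, y down, z forward; pixel columns grow to the right and rows downward; lengths in mm; the calibration is good to about 2 mm. A picture is of the moment at which its call begins: read the wrist's pose just before it. camera_model takes no time and is no camera call; for the wrist camera it gives the pose at the moment of the call.
- workorder.finish_job(): hands the job in; it is judged then, once.
The state is a dict: "clock": time; "qpos": joint angles; "qd": joint speeds; "tau": joint torques, N m; "eef_pos": TCP position; "tool_rot": TCP orientation; "force": force on the tool from outside, world axes, zero at the start; "torque": the same for the moment, N m; "width": finger opening in mm; "gripper_force": force on a finger pad.
Only numpy, scipy, OpenCV 4.12 (cv2) and the standard library are available. Lean on these libraries where they do the work, as an engineer would, in place of code of your own. Each camera call takes 0.05 s, during which the arm holds its last target. There are 200 camera calls.

## Working session

There is one attempt and no reset: what is moved stays moved. The work goes in short steps, Python scripts to look and compute and a tool call to move; the robot and the scene stay as the last step left them, time stands still between calls to the robot, and variables do not carry over. Pictures are saved under pics/ and viewed, at most 10 in all, crops included, and the job is handed in when it is done.

Besides the shell and the picture viewer there is one more tool, called after "Emit:" as name(argument=value, ...), one argument or row to a line, values as JSON. arm_command: Moves the arm, as the interface text tells. Its arguments: {"type":"object","properties":{"series":{"type":"array","items":{"type":"number"}}},"required":["series"]}

```bash
mkdir -p pics; ls; cat > h.py <<'E'
import numpy as np, cv2
from cell import monitor, viewer, workorder
def cloud(name):
    im,d=viewer.get_image(name); m=viewer.camera_model(name)
    K,R,t=map(np.array,(m["mtx"],m["R"],m["t"]))
    v,u=np.mgrid[:480,:640]
    c=np.stack([(u-K[0,2])/K[0,0]*d,(v-K[1,2])/K[1,1]*d,d],-1)
    P=(c-t)@R
    P[d==0]=np.nan
    return im,d,P
E
python3 - <<'E'
from h import *
s=monitor.read_state(); print(s)
for n in("top","side"):
    im,d,P=cloud(n); cv2.imwrite(f"pics/{n}0.png",im[...,::-1]); np.save(f"pics/{n}0.npy",P); m=viewer.camera_model(n); print(n,-np.array(m["R"]).T@m["t"],(d==0).mean())
E
```

```text
pics
{'clock': 0.0, 'qpos': array([ 1.10317759,  0.62935779,  0.03842167,  1.5183273 , -0.02700713,
        0.99627646, -0.02002023]), 'qd': array([-1.31198014e-03, -5.14092345e-04, -9.23693686e-04,  4.15392269e-04,
       -6.39429604e-05,  4.71800578e-04, -1.04758836e-03]), 'tau': array([-8.98243161e-05, -5.63404262e+01,  1.22634597e+00, -1.93449068e+01,
        1.10638066e-02,  1.05835733e-02,  3.43436080e-07]), 'eef_pos': array([ 254.01760067, -597.66199872,  230.39415371]), 'tool_rot': array([-3.13974101e+00,  6.21151247e-06,  4.01811967e-01]), 'force': array([-0.59619572, -0.33608757, -0.04847323]), 'torque': array([-0.03300828, -0.00060123,  0.00313421]), 'gripper_force': 0.0, 'width': 85.35931793955876}
top [ 454.98806992   29.0625688  1010.91860159] 0.00400390625
side [489.91006706 692.56219631 904.39132201] 0.0039680989583333335
```

View pics/top0.png

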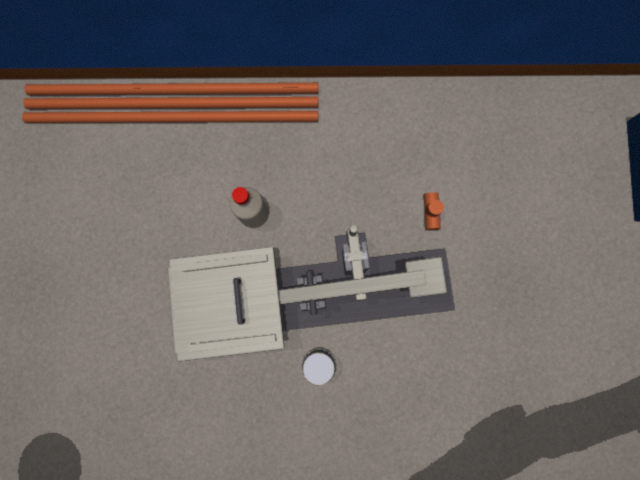

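View pics/side0.png

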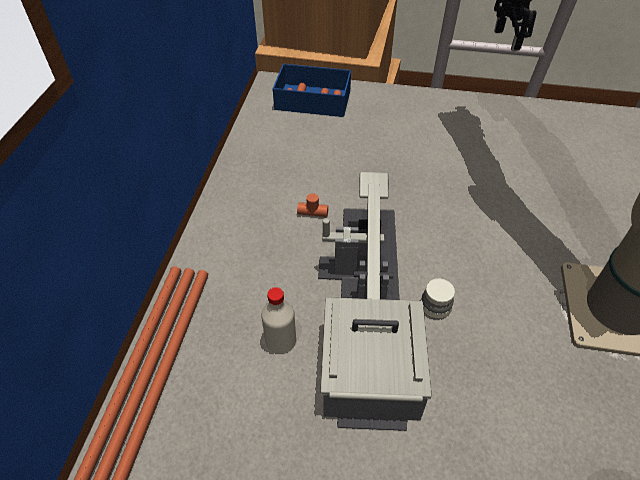

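The top view shows the pad at (426,278), the peg at (353,230), the cover at (225,303), the tee at (433,208), the bottle at (247,205) and the jar at (319,368). The side view shows the same layout with the lever running towards the sump.

```bash
python3 - <<'E'
from h import *
T=np.load("pics/top0.npy");S=np.load("pics/side0.npy")
def show(n,P,u0,u1,v0,v1,z0,z1):
    p=P[v0:v1,u0:u1].reshape(-1,3); p=p[(p[:,2]>z0)&(p[:,2]<z1)]
    print(n,len(p),'mean',p.mean(0).round(1),'min',p.min(0).round(1),'max',p.max(0).round(1)); return p
pad=show('padT',T,400,455,250,305,140,180)
r=cv2.minAreaRect(pad[:,:2].astype(np.float32)); print(r)
show('padS',S,355,395,168,200,140,180)
p=show('pegT',T,343,362,220,242,140,165)
p=show('pegS',S,318,334,215,236,140,165)
b=show('bar',T,290,400,270,305,85,150)
c=np.polyfit(b[:,1],b[:,0],1); print('bar slope dx/dy',c, 'yaw of +y axis',np.arctan(c[0]))
cv=T[245:365,165:290].reshape(-1,3); cv=cv[(cv[:,2]>85)&(cv[:,2]<108)]; print('cover',cv2.minAreaRect(cv[:,:2].astype(np.float32)))
show('tee',T,420,448,188,232,20,70); show('bottle',T,225,268,180,230,100,200); show('guide',T,335,375,225,275,105,120)
E
```

```text
padT 1473 mean [ 523.9 -120.   153.3] min [ 492.2 -154.6  140.1] max [557.1 -81.7 164.4]
((523.9789428710938, -116.58535766601562), (59.90691375732422, 72.66547393798828), 6.960813522338867)
padS 762 mean [ 527.3 -117.2  153.1] min [ 494.5 -153.   140. ] max [558.9 -82.4 163.3]
pegT 59 mean [604.7  -5.1 151. ] min [598.3 -11.1 141.5] max [611.8   0.8 155.8]
pegS 55 mean [606.9  -1.1 148.8] min [600.9 -11.3 140.6] max [613.4   4.1 155. ]
bar 2134 mean [509.6  16.1 113.6] min [480.7 -80.7  85.4] max [541.3 105.1 145.6]
bar slope dx/dy [-9.10224583e-02  5.11058787e+02] yaw of +y axis -0.09077232424735455
cover ((482.88043212890625, 211.02740478515625), (180.4383087158203, 212.8810272216797), 6.9730610847473145)
tee 506 mean [ 661.4 -160.8   36.1] min [ 628.5 -175.7   20. ] max [ 699.  -148.5   57.8]
bottle 778 mean [656.1 181.9 126. ] min [632.7 157.9 100. ] max [688.  213.9 163.4]
guide 713 mean [566.2 -10.1 111.1] min [532.8 -33.1 105.1] max [612.1  11.7 118.6]
```

Emit:
arm_command(
  series=[0, 2.0, -1.6, 0, 4, 0, 5.1, -4.1, 0, 8, 0, 8.2, -6.6, 0, 12, 0, 11.3, -9.1, 0, 16, 0, 14.4, -11.6, 0, 16],
)

```text
clock: 0.52
eef_pos: [341.7, -433.3, 230.9]
tool_rot: [-3.141, 0.0, 0.119]
force: [1.3, -0.1, -0.1]
width: 25.3
gripper_force: 0.0
```

```bash
python3 - <<'E'
from h import *
s=monitor.read_state(); print(s['eef_pos'],s['tool_rot'],s['width'],s['clock'],s['force'])
y=s['tool_rot'][2]; d=np.array([572.7,-7.5])-s['eef_pos'][:2]
print(d@[np.cos(y),np.sin(y)], d@[np.sin(y),-np.cos(y)])
E
```

```text
[ 341.70755255 -433.2550712   230.90242093] [-3.14088268e+00  4.12252006e-04  1.19009667e-01] 25.279733950061164 0.5167 [ 1.33368487 -0.14245995 -0.10564479]
279.9080167027004 -395.31809169110875
```

Emit:
arm_command(
  series=[0, 2.2, -3.1, 0, 0, 0, 4.5, -6.3, 0, 0, 0, 6.7, -9.5, 0, 0, 0, 9.0, -12.7, 0, 0, 0, 11.2, -15.8, 0, 0],
)

```text
clock: 0.93
eef_pos: [433.7, -262.5, 231.2]
tool_rot: [-3.141, 0.0, 0.123]
force: [0.1, 0.4, 0.1]
width: -0.3
gripper_force: 0.0
```

Emit:
arm_command(
  series=[0, 2.2, -3.1, 0, 0, 0, 4.5, -6.3, 0, 0, 0, 6.7, -9.5, 0, 0, 0, 9.0, -12.7, 0, 0, 0, 11.2, -15.8, 0, 0],
)

```text
clock: 1.35
eef_pos: [525.6, -92.0, 231.2]
tool_rot: [-3.141, 0.0, 0.123]
force: [0.6, -0.3, -0.3]
width: -0.1
gripper_force: 0.0
```

Emit:
arm_command(
  series=[0, 2.2, -3.1, 0, 0, 0, 4.5, -6.4, 0, 0, 0, 5.8, -8.0, 0, 0, 0, 5.8, -8.0, 2, 0, 0, 5.8, -8.0, 3, 0],
)

```text
clock: 1.77
eef_pos: [572.6, -5.5, 199.7]
tool_rot: [-3.141, 0.001, 0.126]
force: [-1.7, -0.6, 0.0]
width: -0.1
gripper_force: 0.0
```

```bash
python3 - <<'E'
from h import *
s=monitor.read_state(); print(s['eef_pos'],s['tool_rot'],s['width'],s['clock'],s['force'])
for n in("top","wrist"):
    im,d,P=cloud(n); np.save(f"pics/{n}1.npy",P); cv2.imwrite(f"pics/{n}1.png",im[...,::-1])
    p=P.reshape(-1,3); p=p[(np.hypot(p[:,0]-605.5,p[:,1]+3.5)<14)&(p[:,2]>130)&(p[:,2]<162)]
    print(n,len(p), p.mean(0) if len(p) else 0, p.min(0),p.max(0))
a=cv2.imread("pics/top1.png");b=cv2.imread("pics/wrist1.png")
cv2.imwrite("pics/c1.png",cv2.resize(np.hstack([a[120:440,200:520],b[60:380,160:480] if 0 else cv2.resize(b,(427,320))]),None,fx=1.05,fy=1.05))
E
```

```text
[572.63556401  -5.48702915 199.70810887] [-3.14088630e+00  1.47860752e-03  1.26287998e-01] -0.05871491777898452 1.7667 [-1.66743797e+00 -6.35680213e-01  7.48070117e-04]Traceback (most recent call last):
  File "<stdin>", line 6, in <module>
    return umr_minimum(a, axis, None, out, keepdims, initial, where)
ValueError: zero-size array to reduction operation minimum which has no identity
```

```bash
python3 - <<'E'
from h import *
for n in("side","wrist"):
    im,d,P=cloud(n); np.save(f"pics/{n}1.npy",P); cv2.imwrite(f"pics/{n}1.png",im[...,::-1])
    p=P.reshape(-1,3); p=p[(np.hypot(p[:,0]-605.5,p[:,1]+3.5)<14)&(p[:,2]>130)&(p[:,2]<162)]
    print(n,len(p)); 
    if len(p): print(p.mean(0),p.min(0),p.max(0))
a=cv2.imread("pics/side1.png");b=cv2.imread("pics/wrist1.png")
cv2.imwrite("pics/c1.png",np.hstack([cv2.resize(a[120:320,240:440],(360,360)),cv2.resize(b,(440,360))]))
E
```

```text
side 76
[ 6.06917561e+02 -3.46340734e-01  1.45257975e+02] [600.83399051  -9.82957299 130.65044903] [613.36309655   4.63891232 154.29181109]
wrist 892
[609.68941379  -6.46050237 151.02574139] [601.47385336 -13.65139223 130.15760756] [6.15310480e+02 1.93994542e-01 1.55713759e+02]
```

View pics/c1.png

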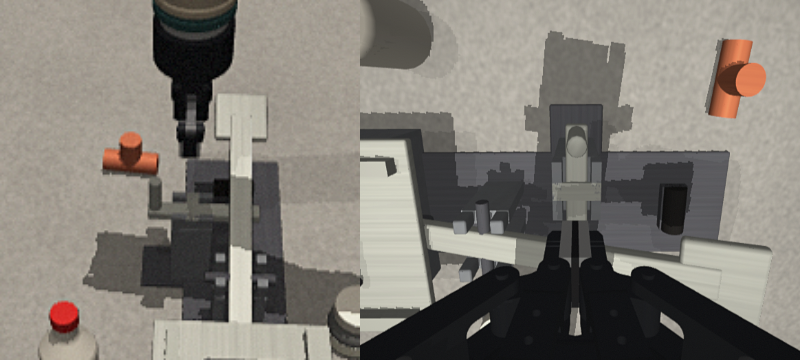

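The side view (left half) shows the closed fingers above the gap between lever and peg. In the wrist view (right half) the peg at (577,143) lies straight ahead of the fingers at (572,240). I'll go down next, then push along tool +x.

Emit:
arm_command(
  series=[0, 0, 0, 1.5, 0, 0, 0, 0, 3.2, 0, 0, 0, 0, 5.0, 0, 0, 0, 0, 6.5, 0, 0, 0, 0, 7.1, 0],
)

```text
clock: 2.33
eef_pos: [571.7, -9.2, 129.2]
tool_rot: [3.141, 0.002, 0.12]
force: [-0.1, -0.3, 0.4]
width: -0.1
gripper_force: 0.0
```

Emit:
arm_command(
  series=[0, 0, 0, 0, 0, 0, 0.4, 0, 0, 0, 0, 0.8, 0, 0, 0, 0, 1.2, 0, 0, 0, 0, 1.6, 0, 0, 0],
)

```text
clock: 2.75
eef_pos: [589.8, -5.7, 131.3]
tool_rot: [3.141, -0.001, 0.122]
force: [-1.4, -0.2, 1.6]
width: -0.2
gripper_force: 1.1
```

Emit:
arm_command(
  series=[0, 0.4, 0, 0, 0, 0, 0.8, 0, 0, 0, 0, 1.2, 0, 0, 0, 0, 1.6, 0, 0, 0, 0, 2.0, 0, 0, 0],
)

```text
clock: 3.17
eef_pos: [608.8, -3.3, 130.3]
tool_rot: [3.142, 0.0, 0.122]
force: [-2.9, -1.1, 1.7]
width: -0.2
gripper_force: 1.1
```

Emit:
arm_command(
  series=[0, 0.4, 0, 0, 0, 0, 0.8, 0, 0, 0, 0, 1.2, 0, 0, 0, 0, 1.6, 0, 0, 0, 0, 2.0, 0, 0, 0],
)

```text
clock: 3.58
eef_pos: [628.8, -0.8, 130.3]
tool_rot: [3.142, 0.0, 0.123]
force: [-1.8, -0.6, 1.7]
width: 0.1
gripper_force: 1.1
```

Emit:
arm_command(
  series=[0, 0.2, 0, 0, 0, 0, 0.4, 0, 0, 0, 0, 0.6, 0, 0, 0, 0, 0.8, 0, 0, 0, 0, 0.8, 0, 0, 0],
)

```text
clock: 4.0
eef_pos: [636.9, 0.3, 130.3]
tool_rot: [3.142, -0.001, 0.123]
force: [-0.7, -1.2, 0.7]
width: -0.2
gripper_force: 0.4
```

```bash
python3 - <<'E'
from h import *
s=monitor.read_state(); print(s['eef_pos'],s['clock'],s['force'])
for n in("side","top"):
    im,d,P=cloud(n); cv2.imwrite(f"pics/{n}2.png",im[...,::-1])
    p=P.reshape(-1,3); p=p[(np.hypot(p[:,0]-655,p[:,1]-2)<18)&(p[:,2]>135)&(p[:,2]<162)]
    print(n,len(p)); 
    if len(p): print(p.mean(0),p.min(0),p.max(0))
a=cv2.imread("pics/side2.png");b=cv2.imread("pics/top2.png")
cv2.imwrite("pics/c2.png",np.hstack([cv2.resize(a[120:300,240:420],(400,400)),cv2.resize(b[150:330,270:450],(400,400))]))
E
```

```text
[6.36928925e+02 2.62851252e-01 1.30305629e+02] 4.0 [-0.73063754 -1.20029827  0.66163826]
side 52
[654.71041765   7.29094083 145.09268028] [643.29919964   0.82911798 135.94254954] [662.11980388  15.15938509 154.55467236]
top 0
```

View pics/c2.png

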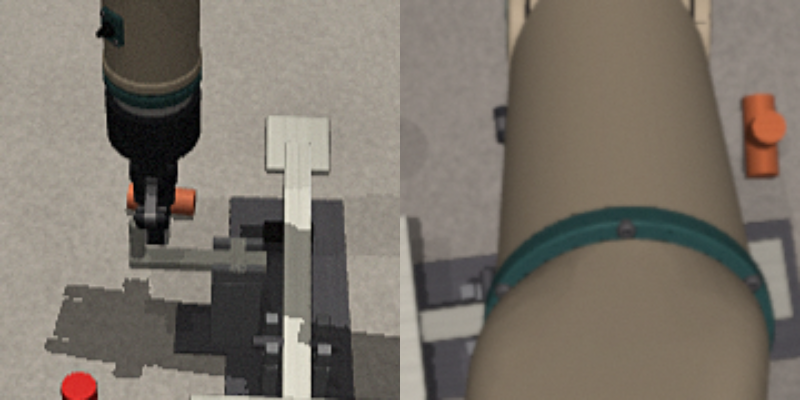

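The side view shows the peg at (135,240) pushed out by the fingers and the slide bar's end at (265,260), clear of the lever at (297,260). The top view is hidden by the arm. I'll push slowly on to the end stop.

Emit:
arm_command(
  series=[0, 0.15, 0, 0, 0, 0, 0.3, 0, 0, 0, 0, 0.45, 0, 0, 0, 0, 0.6, 0, 0, 0, 0, 0.6, 0, 0, 0],
)

```text
clock: 4.52
eef_pos: [641.4, 0.8, 130.2]
tool_rot: [-3.141, 0.003, 0.123]
force: [-4.5, -0.5, 2.9]
width: -0.1
gripper_force: 2.3
```

Emit:
arm_command(
  series=[0, 0.1, 0, 0, 0, 0, 0.2, 0, 0, 0, 0, 0.3, 0, 0, 0, 0, 0.4, 0, 0, 0, 0, 0.4, 0, 0, 0],
)

```text
clock: 4.93
eef_pos: [641.5, 0.7, 130.0]
tool_rot: [-3.141, 0.01, 0.122]
force: [-13.0, -1.5, 9.2]
width: -0.1
gripper_force: 6.6
```

Emit:
arm_command(
  series=[0, -0.6, 0, 0, 0, 0, -1.5, 0, 0, 0, 0, -1.8, 0, -3, 0, 0, -1.8, 0, -6.5, 0, 0, -1.8, 0, -9, 0],
)

```text
clock: 5.35
eef_pos: [630.2, -0.6, 222.9]
tool_rot: [3.141, -0.005, 0.123]
force: [1.7, -0.5, 0.4]
width: -0.0
gripper_force: 0.0
```

Emit:
arm_command(
  series=[0, -2.4, 2.1, 0, 0, 0, -4.9, 4.3, 0, 0, 0, -7.3, 6.5, 0, 0, 0, -9.7, 8.6, 0, 0, 0, -11.7, 10.4, 0, 0],
)

```text
clock: 5.77
eef_pos: [524.8, -120.1, 220.8]
tool_rot: [3.14, -0.003, 0.122]
force: [0.3, -1.4, -0.2]
width: 0.2
gripper_force: 0.0
```

```bash
python3 - <<'E'
from h import *
s=monitor.read_state(); print(s['eef_pos'],s['tool_rot'],s['clock'],s['force'])
for n in("side","wrist"):
    im,d,P=cloud(n); cv2.imwrite(f"pics/{n}3.png",im[...,::-1])
    p=P.reshape(-1,3); 
    q=p[(np.hypot(p[:,0]-659,p[:,1]-4)<16)&(p[:,2]>135)&(p[:,2]<162)]
    if len(q): print(n,'peg',len(q),q.mean(0),q.min(0),q.max(0))
    q=p[(np.hypot(p[:,0]-525,p[:,1]+118)<50)&(p[:,2]>146)&(p[:,2]<167)]
    if len(q): print(n,'pad',len(q),q.mean(0),q.min(0),q.max(0))
a=cv2.imread("pics/side3.png");b=cv2.imread("pics/wrist3.png")
cv2.imwrite("pics/c3.png",np.hstack([cv2.resize(a[120:320,240:440],(360,360)),cv2.resize(b,(440,360))]))
E
```

```text
[ 524.76183439 -120.14172667  220.82397496] [ 3.14020729e+00 -2.80360540e-03  1.21698993e-01] 5.7667 [ 0.31112774 -1.35702455 -0.23947105]
side peg 68 [659.41004363   5.82322973 146.73606851] [653.22837767  -2.73655522 135.51980705] [666.07052916  11.06237939 155.73277978]
side pad 680 [ 527.4030583  -120.02788444  154.03129424] [ 496.48278381 -152.14787181  146.01759416] [558.78084652 -79.98185854 163.87618021]
wrist pad 12557 [ 531.65937937 -121.65291768  154.84468661] [ 496.86475257 -154.26557514  146.00242052] [562.0810296  -80.73997856 163.71113329]
```

View pics/c3.png

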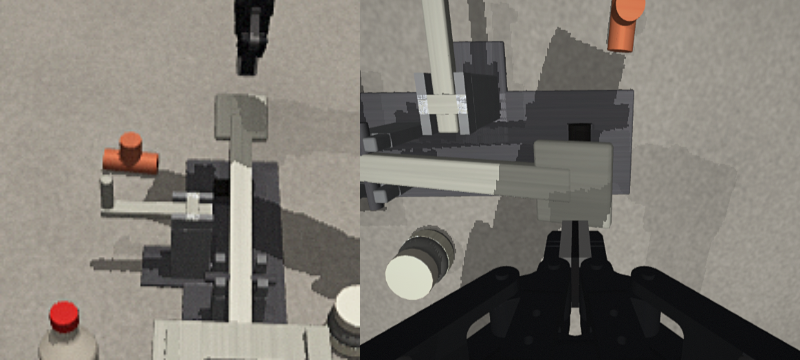

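The side view shows the peg at (107,192), fully out, and the fingers at (247,65) above the pad at (241,115). The wrist view confirms that the slide's bar end is clear of the lever. Pad centre is about (527,-119), so I'll descend and press along the arc.

Emit:
arm_command(
  series=[0, 0.2, 0, 1.5, 0, 0, 0.2, 0, 3.0, 0, 0, 0.2, 0, 4.2, 0, 0, 0.2, 0, 4.9, 0, 0, 0.2, 0, 5.2, 0],
)

```text
clock: 6.28
eef_pos: [527.7, -117.4, 167.4]
tool_rot: [-3.141, -0.0, 0.123]
force: [0.6, 0.3, 0.2]
width: 0.1
gripper_force: 0.0
```

Emit:
arm_command(
  series=[0, 0, 0, 0.3, 0, 0, 0, 0, 0.7, 0, 0, 0, 0.05, 1.1, 0, 0, 0, 0.1, 1.5, 0, 0, 0, 0.2, 2.0, 0],
)

```text
clock: 6.7
eef_pos: [528.1, -120.7, 148.7]
tool_rot: [3.14, -0.002, 0.122]
force: [0.4, -1.2, 2.4]
width: -0.0
gripper_force: 1.1
```

Emit:
arm_command(
  series=[0, 0, 0.1, 0.5, 0, 0, 0, 0.2, 1.0, 0, 0, 0, 0.3, 1.5, 0, 0, 0, 0.35, 2.0, 0, 0, 0, 0.4, 2.5, 0],
)

```text
clock: 7.12
eef_pos: [527.9, -124.3, 122.9]
tool_rot: [3.141, -0.0, 0.122]
force: [0.0, -2.3, 0.9]
width: -0.0
gripper_force: 1.2
```

Emit:
arm_command(
  series=[0, 0, 0.05, 0.5, 0, 0, 0, 0.1, 1.0, 0, 0, 0, 0.15, 1.5, 0, 0, 0, 0.2, 2.0, 0, 0, 0, 0.2, 2.5, 0],
)

```text
clock: 7.53
eef_pos: [528.0, -126.2, 97.8]
tool_rot: [3.142, -0.0, 0.122]
force: [0.7, -2.2, 2.0]
width: 0.0
gripper_force: 1.3
```

Emit:
arm_command(
  series=[0, 0, 0, 0.5, 0, 0, 0, -0.05, 1.0, 0, 0, 0, -0.1, 1.5, 0, 0, 0, -0.15, 2.0, 0, 0, 0, -0.2, 2.5, 0],
)

```text
clock: 7.95
eef_pos: [527.8, -124.1, 72.8]
tool_rot: [3.141, -0.0, 0.122]
force: [0.7, -2.9, 2.9]
width: 0.1
gripper_force: 1.4
```

Emit:
arm_command(
  series=[0, 0, -0.1, 0.5, 0, 0, 0, -0.2, 1.0, 0, 0, 0, -0.3, 1.4, 0, 0, 0, -0.35, 1.7, 0, 0, 0, -0.4, 2.0, 0],
)

```text
clock: 8.37
eef_pos: [527.2, -119.8, 52.9]
tool_rot: [-3.141, 0.0, 0.123]
force: [-0.9, -0.7, 2.8]
width: -0.1
gripper_force: 1.4
```

Emit:
arm_command(
  series=[0, 0, -0.05, 0.2, 0, 0, 0, -0.05, 0.4, 0, 0, 0, -0.1, 0.6, 0, 0, 0, -0.1, 0.8, 0, 0, 0, -0.1, 0.8, 0],
)

```text
clock: 8.78
eef_pos: [527.2, -119.0, 48.0]
tool_rot: [-3.141, -0.001, 0.122]
force: [-4.7, -1.3, 27.4]
width: 0.2
gripper_force: 13.4
```

Emit:
arm_command(
  series=[0, 0, 0, -0.05, 0, 0, 0, 0, -0.1, 0, 0, 0, 0, -0.1, 0, 0, 0, 0, -0.1, 0, 0, 0, 0, -0.1, 0],
)

```text
clock: 9.2
eef_pos: [527.2, -118.9, 48.2]
tool_rot: [-3.141, -0.001, 0.123]
force: [-3.9, -0.8, 20.5]
width: 0.2
gripper_force: 9.7
```

```bash
python3 - <<'E'
from h import *
T0=np.load("pics/side0.npy")
im,d,P=cloud("side"); cv2.imwrite("pics/side4.png",im[...,::-1])
def tilt(P):
    p=P[300:395,335:418].reshape(-1,3); p=p[(p[:,2]>85)&(p[:,2]<160)]
    A=np.c_[p[:,:2],np.ones(len(p))]; c=np.linalg.lstsq(A,p[:,2],rcond=None)[0]; return np.hypot(*c[:2]),p[:,2].max()
print(tilt(T0),tilt(P)); s=monitor.read_state(); print(s['eef_pos'],s['force'],s['clock'])
cv2.imwrite("pics/c4.png",cv2.resize(cv2.imread("pics/side4.png")[140:440,220:500],(560,600)))
E
```

```text
(np.float64(0.019127707518340403), np.float64(129.25295199799396)) (np.float64(0.2624658039336126), np.float64(156.92117182168727))
[ 527.18887976 -118.97365561   48.22626807] [-3.2606941  -0.94564294 20.51076484] 9.25
```

View pics/c4.png

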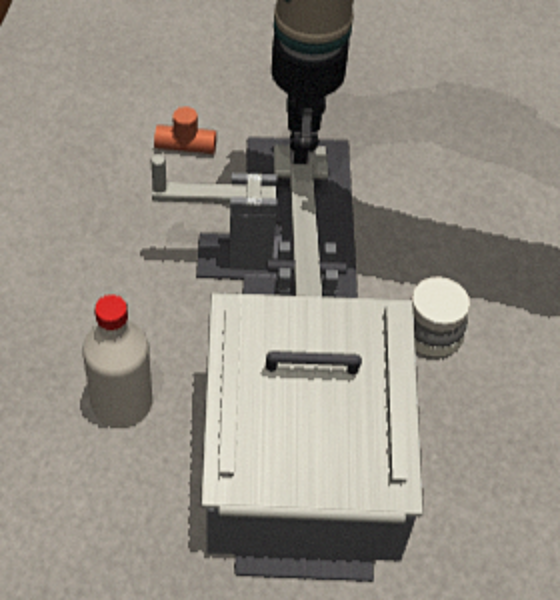

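The picture shows the fingers holding the pad down at (300,160), the pin seated between the cheeks at (307,265) and the cover raised by about 0.24 rad. The slide is out with its peg at (158,172), and the bottle, jar and tee are undisturbed.

```bash
python3 -c "
from cell import workorder; print(workorder.finish_job())"
```

```text
the job is handed in; nothing more can be done
None
```

I handed the job in: the slide is fully out against its end stop, the pad is held down on its rubber stop with about 20 N, and the cover is raised about 0.24 rad, with nothing else moved.

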